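# Zero the thickness gauge, unlatch its lever and hold it open

## Robot

A 6-joint arm with a two-finger parallel gripper is mounted at the origin on a cart in front of the work surface, level with it; the furniture and walls round the work are solid. World frame = base frame: x ahead of the robot, y to its left, z up, the work surface at z = 0. Lengths are in m, angles in rad, forces in N, time in s.
With the tool pointing down it reaches from about 0.2 to 0.875 m from the base axis. Payload 3.4 kg.
Tool frame: the origin (TCP) lies midway between the tips of the shut fingers; the grasp point (between the pads) lies 19 mm behind it (robot.hold_point_z is the distance from the TCP to the grasp point, in m); z points along the fingers, y is the line along which they close (so a half turn about z gives the same grasp; the last joint's range is limited). The gripper opens to 94 mm and grips with 3 to 60 N. Pads are 16 mm wide; open, the fingers measure 119 mm over their backs; the gripper's body (75 mm by 177 mm) begins 78 mm behind the grasp point.
Start: joints at [1.09, 0.276, 1.505, -0, 1.361, -0.121], TCP at [0.202, 0.538, 0.205] pointing down, gripper open.
Joint ranges: [-2.89, 2.89], [-0.75, 2.08], [0.22, 2.7], [-1.18, 4.32], [0.11, 2.71], [-2.7, 2.7]. Speed limits (rad/s): [2.57, 2.57, 3.14, 3.14, 3.14, 3.14].

## Interface

Orientations are given as [roll, pitch, yaw] about the fixed x, y, z axes, in that order (R = Rz(yaw) Ry(pitch) Rx(roll)).
In Python, from plant import robot gives the robot as it stands.
- The arm moves only by the tool step_arm, never from a script. Its argument "series" is a list of rows, each a list of 7 numbers: the turn, a rotation vector about the tool's x, y, z in degrees, then the shift along the tool's x, y, z in mm, then the closure in counts, from 0 (fully open) to 255 (shut). In form: [[wx, wy, wz, tx, ty, tz, hand], ...]. A call has exactly 8 rows; each row shifts and turns the commanded pose from where the row before left it, along the tool's axes as they then stand; what a row does not reach is not made up. A row lasts 1/10 s, in which the tool goes at most 50 mm and 8.59 degrees, less where a joint would pass 70% of its speed; a pose out of reach is approached as far as the arm can. A call is refused whole if a number of a shift passes 50 or a number of a turn 8.59, either way. A call with a gripper value outside its range is refused whole. The fingers move at their own pace and stop on an object; "newtons" is the grip in N (left out, the last holds). Time passes only in rows, so rows that do not move let the fingers close, or fill a call up. It gives the time, the measured TCP pose, the force, the opening and the grip force at its end, in the units of the state.
- robot.state(): the state, without advancing time (a new reading comes with each control period).
- robot.camera(name): name is "scene" or "top" or "wrist"; returns a dict with "img" (480x640x3 uint8, red, green, blue), "intrinsics" (3x3 intrinsics, pixels), "R" (3x3) and "t" (3): a world point X has camera coordinates R X + t. Camera axes: x right, y down, z forward; pixel columns grow to the right and rows downward; lengths in m; the calibration is good to about 2 mm. A picture is of the moment at which its call begins. There is no depth.
- robot.sign_off(): hands the job in; it is judged then, once.
The state is a dict: "time_s": time; "q": joint angles; "qvel": joint speeds; "joint_torque": joint torques, N m; "tcp_pos": TCP position; "tcp_rot": TCP orientation; "force": force on the tool from outside, world axes, zero at the start; "moment": the same for the moment, N m; "finger_gap": opening from 0.0 (shut) to 1.0 (fully open); "grasp_force": force on a finger pad.
Only numpy, scipy, OpenCV 4.12 (cv2) and the standard library are available. Lean on these libraries where they do the work, as an engineer would, in place of code of your own. Each camera call takes 0.05 s, during which the arm holds its last target. There are 200 camera calls.

## Task

Zero the bench thickness gauge and open it for the next sample. While its lever is still latched down on the setting ball, turn the dial's bezel until the zero wedge on the scale stands at the pointer; then grip the upright tab of the latch, pull it sideways against its spring, lift the lever's front end off the ball by the tab and finish while holding the lever steady, its front end raised about 50 mm. Leave the two dishes and the timer where they are.

Things in the scene. Friction and masses are not known exactly. Their poses are not given: they have to be found in the camera images.
- gauge: bench thickness gauge, fast on the bench, 270 mm long (its x), 110 wide (y); origin: centre of its underside. Front is -x: there a 30 mm steel setting ball stands at x -85, y 0, centre 46 mm up. A flat aluminium lever (top face 65 mm up) runs from the rear hinge to a round coupler head seated on the ball. A rear post carries the dial gauge face up above the lever. Heights are above the bench
- dial (a point): centre of the dial's bezel, half-way up, on the dial's axis (gauge x +40, y 0, 148 mm up). The bezel is a knurled dark ring 56 mm across and 16 mm high (140 to 156 mm up) on a slightly narrower case; all round it is free down to 120 mm. Grip it from above across its diameter, in any direction, and turn about the vertical; takes about 0.03 N m
- bezel (a joint): turn of the bezel with its white scale, rad, + clockwise seen from above; 0: the black zero wedge on the scale's rim is at the tip of the black pointer, which points to the gauge's rear (+x) while the lever is seated. 50 divisions a turn. Starts at 0.45 to 1.35 (wedge clockwise of the pointer, to be turned back counter-clockwise); stays where it is left
- hinge (a point): lever's hinge axis on the centre line (gauge x +78, 58 mm up); the axis runs along the gauge's y. Beyond the gauge on the robot's left stands the tall bench cycler (over 350 mm high; front about 0.53 m ahead of the robot, its right side between y -0.05 and -0.15): swing past it drawn in
- lever_angle (a joint): angle of the lever about the hinge, rad; 0 seated on the ball, grows as its front end rises, stop at 0.48; 0.32 is 51 mm of rise at the front end. It falls back by its own weight (2 to 4 N at the front end). As it rises the pointer runs round, which is right
- socket (a point): coupler head at the lever's front end, 43 mm across, moving with it; the point is the centre of its socket, 163 mm in front of the hinge: the ball's centre (46 mm up) when seated. Top 70 mm up. The latch guide sits on its -y side (the robot's right), reaching 47 mm out and 58 mm up
- latch: spring latch with its upright black pull tab, on the gauge's -y side of the coupler: 30 mm along the gauge's x, 14 thick along y, gripping faces 44 high with a 19 mm thick lip above; origin: middle of those faces, 58 mm to -y of the ball and 87 mm up when latched; top 115 up; 29 mm free toward the coupler. Grip from above, fingers closing along the gauge's y; it can turn between them as the lever tilts
- latch_travel (a joint): travel of the latch, m: 0 latched (a fork under the ball's flat underside blocks the lever), grows as the tab is pulled toward the gauge's -y; clear of the ball from 0.014, stop at 0.018; a spring pushes back with 4 N at 0, 7.6 N at the stop. Latch and tab ride on the lever
- dish_a: closed petri dish 58 mm across, 15 mm high, to be left alone; origin at the centre of its underside
- dish_b: closed petri dish like the other, to be left alone
- timer: flat square timer 62 mm wide, 20 mm high, to be left alone; origin at the centre of its underside

How it is judged:
By the outcome, as a careful person would: the job done as asked, in the order asked, and still so for the second after the job is handed in, while the arm keeps its last pose, push and grip.
It also fails if it takes over 48 s, if anything falls off the work surface, if the arm or the gripper's body presses on something with over 40 N, if the wrist force passes 120 N, or if a joint passes its speed limit or range.

## Working session

There is one attempt and no reset: what is moved stays moved. The work goes in short steps, Python scripts to look and compute and a tool call to move; the robot and the scene stay as the last step left them, time stands still between calls to the robot, and variables do not carry over. Pictures are saved under pics/ and viewed, at most 11 in all, crops included, and the job is handed in when it is done.

Besides the shell and the picture viewer there is one more tool, called after "Emit:" as name(argument=value, ...), one argument or row to a line, values as JSON. step_arm: Moves the arm, as the interface text tells. Its arguments: {"type":"object","properties":{"series":{"type":"array"},"newtons":{"type":"number"}},"required":["series"]}

```bash
mkdir -p pics; ls; python3 - <<'E'
from plant import robot
import cv2
s=robot.state();print(s)
for n in("scene","top"):
    c=robot.camera(n);cv2.imwrite(f"pics/{n}0.png",c["img"][:,:,::-1]);print(n,c["intrinsics"],c["R"],c["t"])
E
```

```text
pics
{'time_s': 0.0, 'q': array([ 1.09002511e+00,  2.76576945e-01,  1.50611396e+00, -1.22357076e-05,
        1.36070281e+00, -1.21006034e-01]), 'qvel': array([ 6.25392266e-05, -7.32192530e-04,  2.52873196e-04,  1.40704597e-03,
       -7.14694232e-04,  1.52694561e-03]), 'joint_torque': array([ 1.34612372e-03, -4.04582262e+01, -2.37230927e+01,  7.04201753e-02,
        3.45555553e-02, -1.68450060e-04]), 'tcp_pos': array([0.20217921, 0.53767576, 0.20462269]), 'tcp_rot': array([-3.13980332e+00, -2.05532474e-04,  2.78182984e+00]), 'force': array([-0.52224118, -0.51377836,  0.06509694]), 'moment': array([-0.01236872,  0.01990304,  0.01637039]), 'grasp_force': 0.0, 'finger_gap': 0.9998450448892365}
scene [[578.42428548   0.         314.73179382]
 [  0.         578.42428548 240.92795747]
 [  0.           0.           1.        ]] [[ 0.85907274 -0.51163287 -0.01502776]
 [-0.25344698 -0.39968339 -0.88091873]
 [ 0.44470064  0.76058201 -0.47302892]] [-0.56299357  0.12509535  1.07896125]
top [[453.92022821   0.         317.27347718]
 [  0.         453.92022821 242.48545839]
 [  0.           0.           1.        ]] [[ 4.88734408e-04 -9.99946037e-01 -1.03770777e-02]
 [-9.86127063e-01  1.24057870e-03 -1.65987577e-01]
 [ 1.65991494e-01  1.03142410e-02 -9.86073243e-01]] [-0.26227319  0.51620327  1.06385303]
```

View pics/scene0.png

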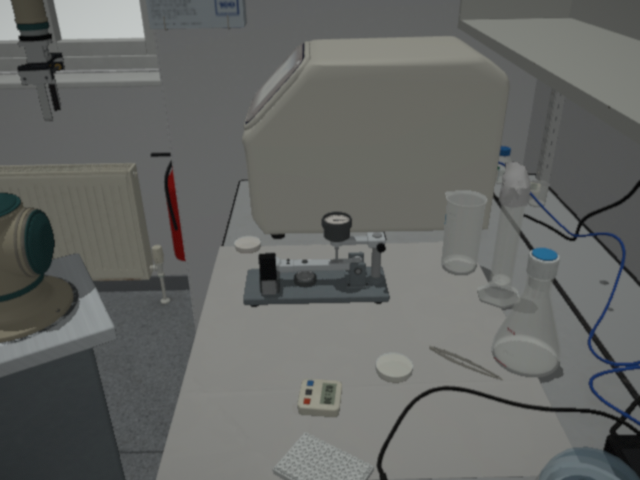

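View pics/top0.png

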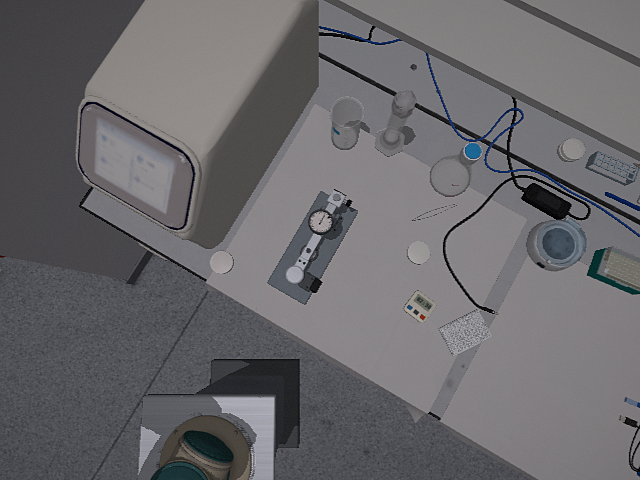

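Scene: the gauge base spans (269–357, 190–303) in the top view. The dial is near (321,222), the coupler head at (295,274) and the black tab at (314,285). The dishes are at (221,262) and (418,252), the timer at (420,306).

```bash
cat > h.py <<'E'
import numpy as np, cv2
from plant import robot
from scipy.spatial.transform import Rotation as Ro
def ray(c,u,v,z):
    d=c["R"].T@np.linalg.inv(c["intrinsics"])@np.array([u,v,1.]);o=-c["R"].T@c["t"]
    return o+d*(z-o[2])/d[2]
def proj(c,X):
    p=c["intrinsics"]@(c["R"]@np.array(X)+c["t"]);return p[:2]/p[2]
def body(st,target):   # shift in tool axes to a world point
    return Ro.from_euler('xyz',st["tcp_rot"]).inv().apply(np.array(target)-st["tcp_pos"])*1000
E
python3 - <<'E'
from h import *
c=robot.camera("top");im=c["img"]
for n,u,v,z in[("dial",321,222,.156),("head",295,274,.07),("tab",314,285,.115),("dishA",221,262,.015),("dishB",418,252,.015),("timer",420,306,.02)]:print(n,ray(c,u,v,z).round(3))
for u,v in[(325,190),(357,206),(306,303),(269,287)]:print(ray(c,u,v,.02).round(3))
big=cv2.resize(im[180:310,250:380],None,fx=4.6,fy=4.6,interpolation=cv2.INTER_CUBIC)
cv2.imwrite("pics/topcrop.png",big[:,:,::-1])
E
```

```text
dial [ 0.543 -0.272  0.156]
head [ 0.436 -0.211  0.07 ]
tab [ 0.407 -0.256  0.115]
dishA [ 0.472 -0.023  0.015]
dishB [ 0.496 -0.512  0.015]
timer [ 0.363 -0.511  0.02 ]
[ 0.655 -0.282  0.02 ]
[ 0.613 -0.362  0.02 ]
[ 0.371 -0.235  0.02 ]
[ 0.409 -0.144  0.02 ]
```

View pics/topcrop.png

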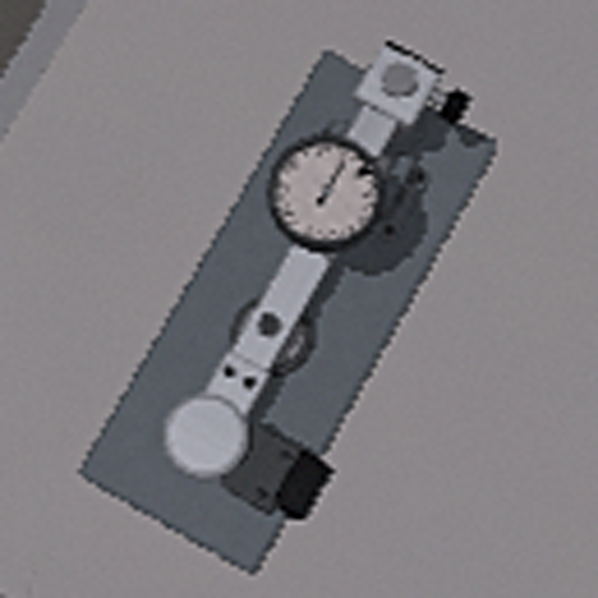

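The dial, head and tab are where the drawing says they should be: head to dial measures 0.123 m, gauge yaw is about -29.5°, and the wedge is roughly 30° clockwise of the pointer. Next I check the clearance to the cycler and work out the shifts.

```bash
python3 - <<'E'
from h import *
c=robot.camera("scene")
print([ray(c,u,v,0).round(3) for u,v in[(258,228),(350,231),(445,232)]])
# dial by scene: triangulated check
print("dial from scene",ray(c,337,219,.156).round(3), proj(c,[.543,-.272,.156]))
s=robot.state();print(body(s,[.36,-.29,.25]))
print((Ro.from_euler('xyz',s["tcp_rot"]).inv().apply([[.543-.36,.018,0]])*1000))
E
```

```text
[array([0.531, 0.052, 0.   ]), array([ 0.705, -0.076,  0.   ]), array([ 0.885, -0.197,  0.   ])]
dial from scene [ 0.541 -0.275  0.156] [337.15236991 217.98831525]
[-439.07581952 -719.41318684  -44.32898095]
[[-1.64946779e+02  8.12745121e+01 -1.17786035e-01]]
```

Emit:
step_arm(
  series=[
    [0, 0, 0, -25, -42, -2.5, 0],
    [0, 0, 0, -25, -42, -2.5, 0],
    [0, 0, 0, -25, -42, -2.5, 0],
    [0, 0, 0, -25, -42, -2.5, 0],
    [0, 0, 0, -25, -42, -2.5, 0],
    [0, 0, 0, -25, -42, -2.5, 0],
    [0, 0, 0, -25, -42, -2.5, 0],
    [0, 0, 0, -25, -42, -2.5, 0],
  ],
)

```text
time_s: 1.0
tcp_pos: [0.271, 0.1517, 0.2257]
tcp_rot: [3.141, 0.001, 2.783]
force: [1.6, -0.9, -0.2]
finger_gap: 1.001
grasp_force: 0.0
```

Emit:
step_arm(
  series=[
    [0, 0, 0, -25, -42, -2.5, 0],
    [0, 0, 0, -25, -42, -2.5, 0],
    [0, 0, 0, -25, -42, -2.5, 0],
    [0, 0, 0, -25, -42, -2.5, 0],
    [0, 0, 0, -25, -42, -2.5, 0],
    [0, 0, 0, -25, -42, -2.5, 0],
    [0, 0, 0, -25, -42, -2.5, 0],
    [0, 0, 0, -25, -42, -2.5, 0],
  ],
)

```text
time_s: 1.8
tcp_pos: [0.3399, -0.2337, 0.2456]
tcp_rot: [3.141, 0.001, 2.78]
force: [0.6, -0.2, -0.0]
finger_gap: 1.004
grasp_force: 0.0
```

Emit:
step_arm(
  series=[
    [0, 0, 7, -39, 0, 0, 0],
    [0, 0, 7, 0, 0, 0, 0],
    [0, 0, 7, 0, 0, 0, 0],
    [0, 0, 7, 0, 0, 0, 0],
    [0, 0, 0, 0, 0, 0, 0],
    [0, 0, 0, 0, 0, 0, 0],
    [0, 0, 0, 0, 0, 0, 0],
    [0, 0, 0, 0, 0, 0, 0],
  ],
)

```text
time_s: 2.6
tcp_pos: [0.3767, -0.2452, 0.2455]
tcp_rot: [3.141, 0.0, 2.294]
force: [-0.4, -0.4, 0.0]
finger_gap: 1.001
grasp_force: 0.0
```

```bash
python3 - <<'E'
from h import *
s=robot.state();print(s["time_s"],s["q"].round(2),s["tcp_pos"].round(4),s["tcp_rot"].round(3),s["force"].round(1))
print(body(s,[.543,-.272,.25]).round(1))
c=robot.camera("wrist");cv2.imwrite("pics/w1.png",c["img"][:,:,::-1]);print(proj(c,[.543,-.272,.156]))
E
```

```text
2.6 [-0.73  0.06  1.68  0.    1.4  -1.46] [ 0.3767 -0.2452  0.2455] [3.141 0.    2.294] [-0.4 -0.4  0. ]
[-130.1  106.9   -4.5]
[462.5279432  414.26370283]
```

Emit:
step_arm(
  series=[
    [0, 0, 0, -32.5, 26.7, -4, 0],
    [0, 0, 0, -32.5, 26.7, -4, 0],
    [0, 0, 0, -32.5, 26.7, -4, 0],
    [0, 0, 0, -32.5, 26.8, -4, 0],
    [0, 0, 0, 0, 0, 0, 0],
    [0, 0, 0, 0, 0, 0, 0],
    [0, 0, 0, 0, 0, 0, 0],
    [0, 0, 0, 0, 0, 0, 0],
  ],
)

```text
time_s: 3.45
tcp_pos: [0.5416, -0.2719, 0.2618]
tcp_rot: [-3.141, -0.0, 2.293]
force: [0.6, 0.1, 0.8]
finger_gap: 0.996
grasp_force: 0.0
```

```bash
python3 - <<'E'
from h import *
s=robot.state();print(s["time_s"],s["q"].round(2),s["tcp_pos"].round(4),s["tcp_rot"].round(3))
c=robot.camera("wrist");cv2.imwrite("pics/w2.png",c["img"][:,:,::-1]);print(proj(c,[.543,-.272,.156]),proj(c,[.407,-.26,.115]))
E
```

```text
3.45 [-0.58  0.3   1.33 -0.    1.51 -1.3 ] [ 0.5416 -0.2719  0.2618] [-3.141 -0.     2.293]
[320.87939136 241.64032942] [195.01372331 100.56361232]
```

View pics/w2.png

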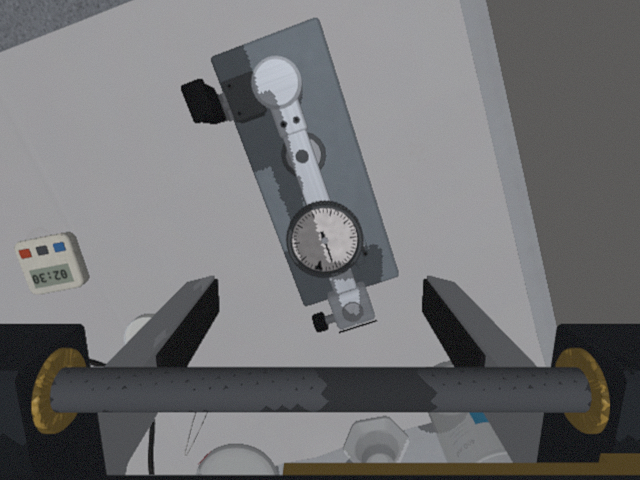

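The wrist view shows the dial at about (325,238), the wedge near (318,266), the pointer tip near (330,262) and the tab at (203,102). I'll measure the ring centre and the wedge and pointer angles on the dial plane.

```bash
cat >> h.py <<'E'
def dialpatch(c,ctr,z=.156,n=480,mm=64):   # rectified world-aligned patch: up = +x, left = +y
    h=mm/2000;P=[[ctr[0]+h,ctr[1]+h,z],[ctr[0]+h,ctr[1]-h,z],[ctr[0]-h,ctr[1]-h,z],[ctr[0]-h,ctr[1]+h,z]]
    H=cv2.getPerspectiveTransform(np.float32([proj(c,p) for p in P]),np.float32([[0,0],[n,0],[n,n],[0,n]]))
    return cv2.warpPerspective(c["img"],H,(n,n),flags=cv2.INTER_CUBIC)
def tab(c,z=.115):
    g=c["img"].max(2)
    m=(g<45).astype(np.uint8);p=proj(c,[.407,-.26,z])
    k,l,st,ce=cv2.connectedComponentsWithStats(m)
    i=min(range(1,k),key=lambda i:np.hypot(*(ce[i]-p))+(1e4 if st[i,4]<150 else 0))
    return ce[i],st[i],l==i
E
python3 - <<'E'
from h import *
c=robot.camera("wrist");im=c["img"];g=im.max(2)
# ring: dark, near dial
m=(g<75).astype(np.uint8);m[:,:280]=0;m[:,370:]=0;m[:195]=0;m[280:]=0
k,l,st,ce=cv2.connectedComponentsWithStats(m);i=1+st[1:,4].argmax()
cn,_=cv2.findContours((l==i).astype(np.uint8),cv2.RETR_EXTERNAL,cv2.CHAIN_APPROX_NONE)
cn=max(cn,key=len);e=cv2.fitEllipse(cv2.convexHull(cn));print(st[i],e)
print("ring ctr",ray(c,*e[0],.156))
P=dialpatch(c,ray(c,*e[0],.156));cv2.imwrite("pics/d1.png",P[:,:,::-1])
print([ray(c,*p,.115).round(4) for p in [tab(c)[0]]],tab(c)[:2])
E
```

```text
[ 284  200   86   80 1805] ((324.16229248046875, 246.0205841064453), (82.68133544921875, 118.26744079589844), 147.64328002929688)
ring ctr [ 0.54706369 -0.27299579  0.156     ]
[array([ 0.4123, -0.2571,  0.115 ])] (array([202.8778626 , 102.12824427]), array([ 181,   79,   45,   45, 1310], dtype=int32))
```

View pics/d1.png

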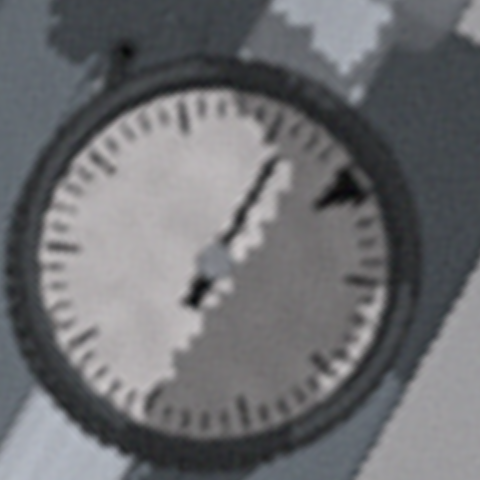

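Dial centre is (0.544, -0.2695), ring diameter 55 mm as expected. Pointer is at 30.6° and wedge at 61–62° clockwise of world +x, so the bezel must turn about 31° counter-clockwise. I'll descend on it now.

```bash
python3 - <<'E'
from h import *
s=robot.state();print(body(s,[.544,-.2695,.129]).round(1))
E
```

```text
[  0.6   3.3 133.1]
```

Emit:
step_arm(
  series=[
    [0, 0, 0, 0.6, 3.3, 20, 0],
    [0, 0, 0, 0, 0, 25, 0],
    [0, 0, 0, 0, 0, 25, 0],
    [0, 0, 0, 0, 0, 25, 0],
    [0, 0, 0, 0, 0, 20, 0],
    [0, 0, 0, 0, 0, 18, 0],
    [0, 0, 0, 0, 0, 0, 0],
    [0, 0, 0, 0, 0, 0, 0],
  ],
  newtons=15,
)

```text
time_s: 4.35
tcp_pos: [0.5448, -0.2697, 0.129]
tcp_rot: [3.141, 0.0, 2.293]
force: [0.6, 0.8, 0.4]
finger_gap: 1.001
grasp_force: 0.0
```

Emit:
step_arm(
  series=[
    [0, 0, 0, 0, 0, 0, 90],
    [0, 0, 0, 0, 0, 0, 110],
    [0, 0, 0, 0, 0, 0, 130],
    [0, 0, 0, 0, 0, 0, 150],
    [0, 0, 0, 0, 0, 0, 170],
    [0, 0, 0, 0, 0, 0, 170],
    [0, 0, 0, 0, 0, 0, 170],
    [0, 0, 0, 0, 0, 0, 170],
  ],
)

```text
time_s: 5.15
tcp_pos: [0.5442, -0.2704, 0.1286]
tcp_rot: [-3.14, 0.0, 2.293]
force: [-4.5, -3.5, 1.7]
finger_gap: 0.593
grasp_force: 15.0
```

Emit:
step_arm(
  series=[
    [0, 0, -5, 0, -0.7, 0, 170],
    [0, 0, -5, 0, 0, 0, 170],
    [0, 0, -5, 0, 0, 0, 170],
    [0, 0, -5, 0, 0, 0, 170],
    [0, 0, -5, 0, 0, 0, 170],
    [0, 0, -6, 0, 0, 0, 170],
    [0, 0, 0, 0, 0, 0, 170],
    [0, 0, 0, 0, 0, 0, 170],
  ],
)

```text
time_s: 5.95
tcp_pos: [0.5441, -0.2706, 0.1286]
tcp_rot: [-3.141, -0.0, 2.832]
force: [-4.0, -2.9, 1.5]
finger_gap: 0.595
grasp_force: 15.0
```

```bash
python3 - <<'E'
from h import *
s=robot.state();print(s["force"].round(1),s["moment"].round(2))
c=robot.camera("wrist");P=dialpatch(c,(.544,-.2695));cv2.imwrite("pics/d2.png",P[:,:,::-1])
E
```

```text
[-4.  -2.9  1.5] [-0.64  0.78  0.02]
```

View pics/d2.png

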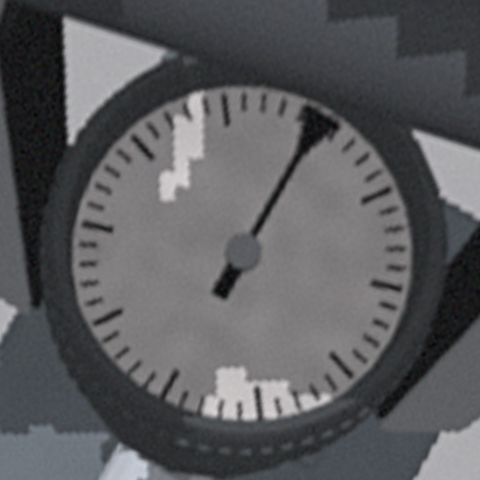

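```bash
cat >> h.py <<'E'
def angles(P):
    g=P.max(2).astype(float);n=480
    # scale circle: face pixels (light) inside ring
    yy,xx=np.mgrid[:n,:n];best=(242.,251.)
    dark=(g<62).astype(np.uint8)
    r=np.hypot(xx-best[0],yy-best[1])
    m=(dark>0)&(r<112)&(r>25)
    p=np.column_stack([xx[m],yy[m]]).astype(np.float32)
    vx,vy,x0,y0=cv2.fitLine(p,cv2.DIST_HUBER,0,.01,.01).ravel()
    if vy>0:vx,vy=-vx,-vy
    # wedge rows: signed offset from pointer line, by radius band
    d=(xx-x0)*(-vy)+(yy-y0)*vx;t=(xx-x0)*vx+(yy-y0)*vy
    print("pointer deg",np.degrees(np.arctan2(vx,-vy)),"n",len(p))
    for a in range(105,160,6):
        k=(g<75)&(r>=a)&(r<a+6)&(abs(d)<40)&(t>0)
        if k.sum()>5:print(a,k.sum(),d[k].mean().round(2),d[k].min().round(1),d[k].max().round(1))
    return (x0,y0)
E
python3 - <<'E'
from h import *
P=cv2.imread("pics/d2.png")
print(angles(P))
E
```

```text
pointer deg 29.578262 n 875
105 45 0.13 -3.6 3.7
111 52 0.15 -4.4 5.0
117 74 0.61 -6.0 6.6
123 94 0.13 -7.8 8.9
129 114 1.03 -8.5 11.2
135 143 0.84 -11.1 12.7
141 223 -0.58 -38.5 38.2
147 277 0.09 -39.2 39.7
153 261 0.66 -39.8 39.9
159 74 0.56 -18.7 20.7
(np.float32(260.8145), np.float32(220.7675))
```

Pointer and wedge agree within about 0.4°. Now I release and rise.

Emit:
step_arm(
  series=[
    [0, 0, 0, 0, 0, 0, 60],
    [0, 0, 0, 0, 0, 0, 30],
    [0, 0, 0, 0, 0, 0, 0],
    [0, 0, 0, 0, 0, -20, 0],
    [0, 0, 0, 0, 0, -35, 0],
    [0, 0, 6, 0, 0, -40, 0],
    [0, 0, 6, 0, 0, -20, 0],
    [0, 0, 0, 0, 0, 0, 0],
  ],
)

```text
time_s: 6.8
tcp_pos: [0.5466, -0.2706, 0.2469]
tcp_rot: [3.141, 0.007, 2.625]
force: [1.2, 0.2, -0.4]
finger_gap: 1.0
grasp_force: 0.0
```

```bash
python3 - <<'E'
from h import *
s=robot.state();print(s["tcp_pos"],s["tcp_rot"]);print(body(s,[.407,-.257,.20]).round(1))
c=robot.camera("wrist");P=dialpatch(c,(.544,-.2695));cv2.imwrite("pics/d3.png",P[:,:,::-1]);print(angles(P))
E
```

```text
[ 0.54657011 -0.27056028  0.24694932] [3.14091058 0.0074555  2.62491241]
[128.4 -57.2  46. ]
pointer deg 29.51005 n 709
105 54 -0.13 -4.4 4.3
111 54 -0.14 -4.6 4.2
117 52 -0.27 -4.5 4.1
123 56 0.01 -4.4 4.5
129 75 -0.6 -7.9 6.0
135 99 -0.72 -9.1 7.9
141 113 -0.9 -11.2 8.5
147 136 -1.28 -13.3 10.4
153 193 -1.01 -19.8 17.8
159 243 -2.0 -23.2 18.4
(np.float32(263.25397), np.float32(208.18204))
```

Bezel still at zero (within about 0.4°) after release. Moving above the tab.

Emit:
step_arm(
  series=[
    [0, 0, 0, 32, -14, 0, 60],
    [0, 0, 0, 32, -14, 5, 120],
    [0, 0, 0, 32, -14, 5, 165],
    [0, 0, 0, 32, -15, 10, 165],
    [0, 0, 0, 0, 0, 0, 165],
    [0, 0, 0, 0, 0, 0, 165],
    [0, 0, 0, 0, 0, 0, 165],
    [0, 0, 0, 0, 0, 0, 165],
  ],
)

```text
time_s: 7.65
tcp_pos: [0.4061, -0.2566, 0.2231]
tcp_rot: [3.141, 0.0, 2.626]
force: [-0.6, 0.4, 0.3]
finger_gap: 0.371
grasp_force: 0.0
```

```bash
python3 - <<'E'
from h import *
s=robot.state();print(s["tcp_pos"],s["tcp_rot"],s["q"].round(2))
c=robot.camera("wrist");im=c["img"].copy()
print(proj(c,[.407,-.257,.115]),tab(c)[:2])
for dx in(-.015,.015):
  for dy in(-.0095,.0095):
    p=proj(c,[.4067+.866*dx+.5*dy,-.2572-.5*dx+.866*dy,.115]);cv2.circle(im,tuple(int(v) for v in p),2,(255,0,0),-1)
cv2.imwrite("pics/w3.png",im[:,:,::-1])
E
```

```text
[ 0.40613015 -0.25659441  0.22313201] [3.14120185e+00 1.54227179e-04 2.62577219e+00] [-0.71  0.12  1.66  0.    1.36 -1.76]
[319.67666462 240.52687379] (array([317.87567084, 237.65026834]), array([ 305,  212,   26,   50, 1118], dtype=int32))
```

View pics/w3.png

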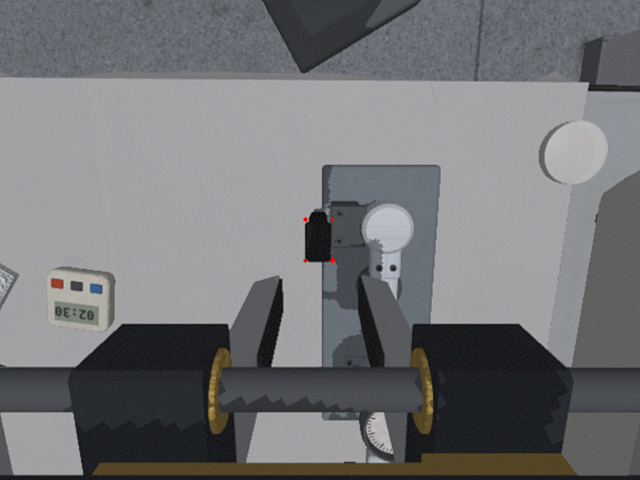

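The tab top spans (305–330, 219–262), within about 1 mm of the predicted corners. I'll descend straight onto it.

Emit:
step_arm(
  series=[
    [0, 0, 0, -0.8, -0.8, 25, 165],
    [0, 0, 0, 0, 0, 30, 165],
    [0, 0, 0, 0, 0, 30, 165],
    [0, 0, 0, 0, 0, 25, 165],
    [0, 0, 0, 0, 0, 20, 165],
    [0, 0, 0, 0, 0, 15, 165],
    [0, 0, 0, 0, 0, 10, 165],
    [0, 0, 0, 0, 0, 0, 165],
  ],
  newtons=30,
)

```text
time_s: 8.5
tcp_pos: [0.4052, -0.2569, 0.0672]
tcp_rot: [3.141, -0.002, 2.625]
force: [-0.5, -0.1, -0.0]
finger_gap: 0.353
grasp_force: 0.0
```

Emit:
step_arm(
  series=[
    [0, 0, 0, 0, 0, 0, 185],
    [0, 0, 0, 0, 0, 0, 200],
    [0, 0, 0, 0, 0, 0, 215],
    [0, 0, 0, 0, 0, 0, 240],
    [0, 0, 0, 0, 0, 0, 255],
    [0, 0, 0, 0, 0, 0, 255],
    [0, 0, 0, 0, 0, 0, 255],
    [0, 0, 0, 0, 0, 0, 255],
  ],
)

```text
time_s: 9.3
tcp_pos: [0.4057, -0.2585, 0.0692]
tcp_rot: [-3.14, 0.002, 2.625]
force: [-2.5, -4.4, 5.4]
finger_gap: 0.194
grasp_force: 30.0
```

The gap is 18.2 mm where the tab is 14, with 5 N upward on the tool, so it may be gripping the lip. I'll look before pulling.

```bash
python3 - <<'E'
from h import *
a=robot.camera("scene")
p=proj(a,[.407,-.257,.087]).astype(int);x,y=p
A=cv2.resize(a["img"][y-45:y+45,x-45:x+45],(400,400),interpolation=cv2.INTER_CUBIC)
w=robot.camera("wrist");x,y=proj(w,[.407,-.257,.115]).astype(int);print(p,x,y)
x=min(max(x,100),540);y=min(max(y,100),380)
B=cv2.resize(w["img"][y-100:y+100,x-100:x+100],(400,400),interpolation=cv2.INTER_CUBIC)
o=np.hstack([A,B]);o=np.clip(o.astype(float)*1.6,0,255).astype(np.uint8)
cv2.imwrite("pics/g1.png",o[:,:,::-1])
E
```

```text
[267 268] 324 342
```

View pics/g1.png

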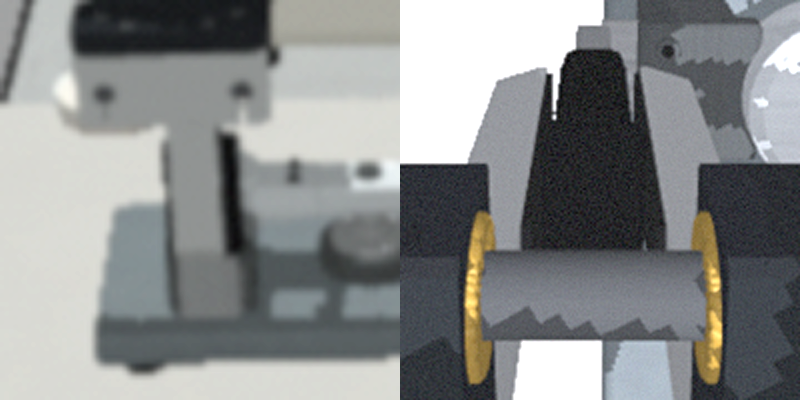

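Seen from the wrist, slits remain between the pads and the tab's narrow faces at the tips, so the pads are resting on the lip. I'll work out how far up the pads reach from the earlier wrist picture, using the camera-to-tool geometry.

```bash
python3 - <<'E'
from h import *
s=robot.state();c=robot.camera("wrist");print(s["tcp_pos"],s["force"].round(1))
Rt=Ro.from_euler('xyz',s["tcp_rot"]).as_matrix()
for z in(0,-.01,-.019,-.03,-.038,-.044,-.05,-.06):
    print(z,[proj(c,Rt@np.array([x,-.047,z])+s["tcp_pos"]).round(0) for x in(.008,-.008)],
      [proj(c,Rt@np.array([x,-.0091,z])+s["tcp_pos"]).round(0) for x in(.008,-.008)])
E
```

```text
[ 0.40575067 -0.25849584  0.06924165] [-2.  -4.9  6.1]
0 [array([216., 278.]), array([219., 311.])] [array([300., 278.]), array([300., 311.])]
-0.01 [array([211., 286.]), array([213., 320.])] [array([299., 285.]), array([299., 320.])]
-0.019 [array([205., 293.]), array([208., 329.])] [array([297., 293.]), array([298., 329.])]
-0.03 [array([198., 303.]), array([200., 341.])] [array([296., 303.]), array([297., 341.])]
-0.038 [array([191., 312.]), array([194., 351.])] [array([295., 312.]), array([295., 351.])]
-0.044 [array([186., 319.]), array([190., 360.])] [array([294., 319.]), array([294., 360.])]
-0.05 [array([180., 326.]), array([184., 369.])] [array([293., 326.]), array([293., 369.])]
-0.06 [array([170., 340.]), array([174., 385.])] [array([291., 340.]), array([291., 385.])]
```

```bash
python3 - <<'E'
import cv2,numpy as np
a=cv2.imread("pics/w2.png")[255:375,120:240];a=np.clip(a*2.2,0,255).astype(np.uint8)
cv2.imwrite("pics/w2c.png",cv2.resize(a,(580,580),interpolation=cv2.INTER_CUBIC))
E
```

```text
(no output)
```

View pics/w2c.png

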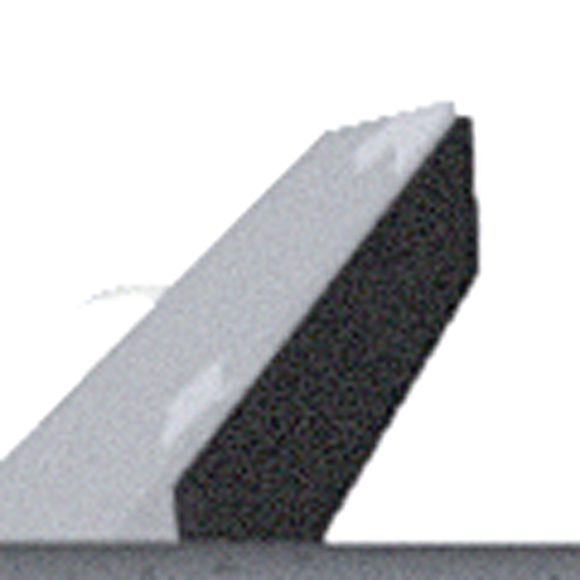

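The pads are flat for 70 mm, so the 19 mm lip is what they hold, and a grip from above cannot avoid that. The grip is firm and central, so I'll pull along the gauge's -y and check travel and slip.

Emit:
step_arm(
  series=[
    [0, 0, 0, 0, -3, 0, 255],
    [0, 0, 0, 0, -3, 0, 255],
    [0, 0, 0, 0, -3, 0, 255],
    [0, 0, 0, 0, -3, 0, 255],
    [0, 0, 0, 0, -3, 0, 255],
    [0, 0, 0, 0, -2, 0, 255],
    [0, 0, 0, 0, 0, 0, 255],
    [0, 0, 0, 0, 0, 0, 255],
  ],
  newtons=40,
)

```text
time_s: 10.25
tcp_pos: [0.3991, -0.2701, 0.0692]
tcp_rot: [3.136, 0.002, 2.622]
force: [3.4, 5.3, 7.0]
finger_gap: 0.194
grasp_force: 40.0
```

```bash
python3 - <<'E'
from h import *
s=robot.state();R=Ro.from_euler('xyz',s["tcp_rot"]).inv()
print(R.apply(s["tcp_pos"]-[.40575,-.2585,.0692])*1e3,R.apply(s["force"]),s["moment"])
E
```

```text
[  0.01813092 -13.33046     -0.06460883] [-0.27925393  6.33669921 -6.9581587 ] [ 0.80144894 -0.65874027  0.01187148]
```

Travel is 13.3 mm and the force fits the spring (6.3 N). Another 3.3 mm is needed.

Emit:
step_arm(
  series=[
    [0, 0, 0, 0, -1.2, 0, 255],
    [0, 0, 0, 0, -1.2, 0, 255],
    [0, 0, 0, 0, -1.2, 0, 255],
    [0, 0, 0, 0, 0, 0, 255],
    [0, 0, 0, 0, 0, -1, 255],
    [0, 0, 0, 0, 0, -1, 255],
    [0, 0, 0, 0, 0, 0, 255],
    [0, 0, 0, 0, 0, 0, 255],
  ],
)

```text
time_s: 11.05
tcp_pos: [0.3976, -0.2728, 0.0696]
tcp_rot: [3.135, 0.002, 2.622]
force: [7.8, 3.3, -5.2]
finger_gap: 0.195
grasp_force: 40.0
```

```bash
python3 - <<'E'
from h import *
s=robot.state();R=Ro.from_euler('xyz',s["tcp_rot"]).inv()
print(R.apply(s["tcp_pos"]-[.40575,-.2585,.0692])*1e3,R.apply(s["force"]),s["moment"])
E
```

```text
[-3.40909988e-03 -1.64138082e+01 -5.55540178e-01] [-5.13263722  6.6886049   5.24163339] [ 0.60246471 -1.18548144  0.02904993]
```

Latch is drawn 16.4 mm, past the 14 mm needed. Now I lift along the arc about the hinge, first half.

Emit:
step_arm(
  series=[
    [0, 0, 0, -1.5, 0, -3, 255],
    [0, 0, 0, -1.6, 0, -4, 255],
    [0, 0, 0, -1.7, 0, -4.5, 255],
    [0, 0, 0, -1.8, 0, -4.5, 255],
    [0, 0, 0, -2, 0, -4.5, 255],
    [0, 0, 0, -2.1, 0, -4.5, 255],
    [0, 0, 0, 0, 0, 0, 255],
    [0, 0, 0, 0, 0, 0, 255],
  ],
)

```text
time_s: 11.85
tcp_pos: [0.4053, -0.2765, 0.0937]
tcp_rot: [3.134, -0.003, 2.623]
force: [5.9, 4.2, -5.9]
finger_gap: 0.199
grasp_force: 40.0
```

```bash
python3 - <<'E'
from h import *
s=robot.state();R=Ro.from_euler('xyz',s["tcp_rot"]).inv()
print(R.apply(s["tcp_pos"]-[.40575,-.2585,.0692])*1e3,R.apply(s["force"]),s["moment"])
a=robot.camera("scene");x,y=267,258
A=cv2.resize(a["img"][y-50:y+50,x-50:x+100],(600,400),interpolation=cv2.INTER_CUBIC)
cv2.imwrite("pics/l1.png",np.clip(A*1.3,0,255).astype(np.uint8)[:,:,::-1])
E
```

```text
[ -8.47446917 -15.66192572 -24.67949473] [-3.10726149  6.54053854  5.90930988] [ 0.84074092 -0.73769101  0.03097932]
```

View pics/l1.png

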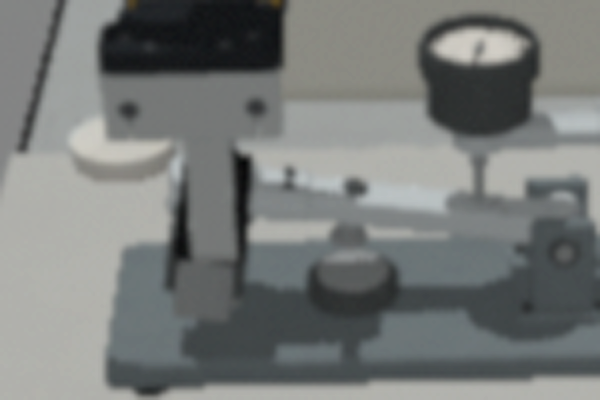

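The lever is tilting up with the tab held between the pads. Second half now.

Emit:
step_arm(
  series=[
    [0, 0, 0, -2.2, -0.4, -4, 255],
    [0, 0, 0, -2.3, -0.4, -4, 255],
    [0, 0, 0, -2.4, 0, -4, 255],
    [0, 0, 0, -2.5, 0, -4, 255],
    [0, 0, 0, -2.5, 0, -4, 255],
    [0, 0, 0, -2.6, 0, -3.5, 255],
    [0, 0, 0, 0, 0, 0, 255],
    [0, 0, 0, 0, 0, 0, 255],
  ],
)

```text
time_s: 12.7
tcp_pos: [0.416, -0.2829, 0.1167]
tcp_rot: [3.133, -0.007, 2.623]
force: [3.0, 6.9, -5.7]
finger_gap: 0.194
grasp_force: 40.0
```

```bash
python3 - <<'E'
from h import *
s=robot.state();R=Ro.from_euler('xyz',s["tcp_rot"]).inv()
print(R.apply(s["tcp_pos"]-[.40575,-.2585,.0692])*1e3,R.apply(s["force"]),s["moment"])
a=robot.camera("top")
# coupler head: bright disc near expected
def head(th,z=12):
    x=-(.163*np.cos(th))+.078+ .012*np.sin(th)*1; zz=.058+.163*np.sin(th)+.012*np.cos(th)
    d=np.array([.544,-.2695])-.04*np.array([.866,-.5])
    return [*(d+x*np.array([.866,-.5])),zz]
for th in(0,.16,.28,.32,.36):print(th,np.round(head(th),3),proj(a,head(th)).round(1))
g=a["img"];m=(g.min(2)>165).astype(np.uint8);m[:250]=0;m[310:]=0;m[:,:270]=0;m[:,330:]=0
k,l,st,ce=cv2.connectedComponentsWithStats(m);print([(st[i].tolist(),ce[i].round(1).tolist()) for i in range(1,k) if st[i,4]>20])
A=cv2.resize(g[180:310,250:380],None,fx=3,fy=3,interpolation=cv2.INTER_CUBIC)
b=robot.camera("scene")["img"][208:308,217:367];B=cv2.resize(b,(585,390),interpolation=cv2.INTER_CUBIC)
o=np.hstack([A,B]);o=cv2.resize(o,(800,320));cv2.imwrite("pics/l2.png",np.clip(o*1.2,0,255).astype(np.uint8)[:,:,::-1])
E
```

```text
[-20.64490108 -15.7489831  -47.78191962] [0.80100535 7.39346792 5.74209374] [ 1.11824546 -0.3063353   0.00818108]
0 [ 0.436 -0.207  0.07 ] [293.5 274.3]
0.16 [ 0.439 -0.209  0.096] [293.7 271.7]
0.28 [ 0.444 -0.212  0.115] [294.4 268.7]
0.32 [ 0.446 -0.213  0.121] [294.8 267.4]
0.36 [ 0.448 -0.214  0.127] [295.3 266.1]
[]
```

View pics/l2.png

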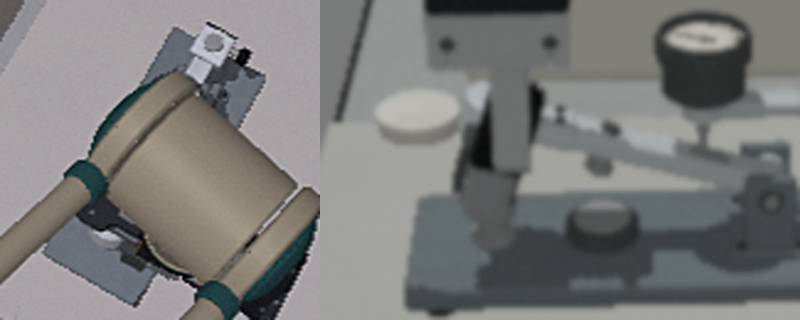

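The lever is up, held by the tab, with the ball post clear. I'll cross-check the rise and steadiness numerically.

```bash
python3 - <<'E'
from h import *
a=robot.camera("scene")
g=np.array([.866,-.5,0]);d=np.array([.544,-.2695,0])-.04*g
for th in(.24,.28,.32,.36):
    # top rim point toward -x of head; lever top mid hole
    P=lambda x,z:d+g*(.078+x*np.cos(th)+z*np.sin(th))+[0,0,.058-x*np.sin(th)+z*np.cos(th)]
    print(th,[proj(a,P(x,z)).round(1) for x,z in((-.1845,.012),(-.163,.012),(-.1,.007))])
s=robot.state();print(s["tcp_pos"],abs(s["qvel"]).max())
im=a["img"].max(2);print(im[228:248:2,254:284:2])
E
```

```text
0.24 [array([261.4, 239.7]), array([273. , 241.9]), array([305.8, 250.6])]
0.28 [array([262.5, 236.2]), array([274. , 238.9]), array([306.5, 248.8])]
0.32 [array([263.7, 232.9]), array([275.1, 235.9]), array([307.2, 247.1])]
0.36 [array([265.1, 229.5]), array([276.4, 233. ]), array([308. , 245.3])]
[ 0.41594848 -0.28293049  0.11660435] 0.0012332478807385201
[[ 93  92  96  95  94  94  94  94  93  92  92  92  92  92  93]
 [112 114 113 114 107 101 102 103  95  91  91  92  91  90  94]
 [124 124 124 123 119 102 109 107  96  93  92  93  93  91  93]
 [124 124 126 124 125 130 144 143 109  93  93  93  92  90  69]
 [137 133 125 124 132 150 150 142 100  93  92  92  93  91  50]
 [154 151 143 124 128 152 152 126  86  93  93  93  93  91  51]
 [155 156 154 131 117 137 153 100  68  92  93  93  93  91  54]
 [155 156 155 133 116 115 125  70  64  92  92  93  93  92  56]
 [152 153 140 114 116 114 104  35  54  91  93  93  93  94  62]
 [143 126 102 108 101  91  72  19  52  91  93  93  93  93  61]]
```

Emit:
step_arm(
  series=[
    [0, 0, 0, 0, 0, 0, 255],
    [0, 0, 0, 0, 0, 0, 255],
    [0, 0, 0, 0, 0, 0, 255],
    [0, 0, 0, 0, 0, 0, 255],
    [0, 0, 0, 0, 0, 0, 255],
    [0, 0, 0, 0, 0, 0, 255],
    [0, 0, 0, 0, 0, 0, 255],
    [0, 0, 0, 0, 0, 0, 255],
  ],
)

```text
time_s: 13.65
tcp_pos: [0.4159, -0.2829, 0.1166]
tcp_rot: [3.133, -0.007, 2.623]
force: [3.1, 6.6, -5.4]
finger_gap: 0.194
grasp_force: 40.0
```

Steady. The image suggests an angle of about 0.29–0.31, so I'll add a couple of millimetres and hand in.

Emit:
step_arm(
  series=[
    [0, 0, 0, -0.7, 0, -1.2, 255],
    [0, 0, 0, -0.7, 0, -1.2, 255],
    [0, 0, 0, 0, 0, 0, 255],
    [0, 0, 0, 0, 0, 0, 255],
    [0, 0, 0, 0, 0, 0, 255],
    [0, 0, 0, 0, 0, 0, 255],
    [0, 0, 0, 0, 0, 0, 255],
    [0, 0, 0, 0, 0, 0, 255],
  ],
)

```text
time_s: 14.45
tcp_pos: [0.4173, -0.2836, 0.1189]
tcp_rot: [3.133, -0.007, 2.623]
force: [2.9, 6.5, -6.4]
finger_gap: 0.194
grasp_force: 40.0
```

```bash
python3 -c "
from plant import robot
print(robot.sign_off())"
```

```text
the job is handed in; nothing more can be done
None
```

The job is handed in at 14.45 s: the bezel was set to zero (within about 0.4° of the pointer), then the latch was pulled about 16 mm and the lever lifted, held steady by the tab with its front end up roughly 50 mm (estimated from arm position and camera); the dishes and timer were not touched.

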